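# Gauge the wells of a dry-block heater with a depth rod

## Robot

A 7-joint arm with a two-finger parallel gripper is mounted at the origin on a cart in front of the work surface, level with it; the furniture and walls round the work are solid. World frame = base frame: x ahead of the robot, y to its left, z up, the work surface at z = 0. Lengths are in m, angles in rad, forces in N, time in s.
With the tool pointing down it reaches from about 0.35 to 0.9 m from the base axis. Payload 8.1 kg.
Tool frame: the origin (TCP) lies between the finger pads; the fingertips stand 22 mm ahead of it and the grasp point (between the pads) lies 3 mm ahead of it (arm.tip_reach is the distance from the TCP to the fingertips, in m); z points along the fingers, y is the line along which they close (so a half turn about z gives the same grasp; the last joint's range is limited). The gripper opens to 92 mm and grips with 3 to 60 N. Pads are 19 mm wide; open, the fingers measure 130 mm over their backs; the gripper's body (75 mm by 190 mm) begins 47 mm behind the grasp point.
Start: joints at [1.058, 0.434, 0.025, 1.573, -0.012, 1.134, -0.075], TCP at [0.249, -0.573, 0.249] pointing down, gripper open.
Joint ranges: [-2.62, 2.62], [-0.44, 2.09], [-1.27, 1.32], [0.08, 2.57], [-1.32, 4.46], [0.12, 2], [-2.74, 2.74]. Speed limits (rad/s): [2.22, 2.22, 3.01, 3.01, 3.14, 3.14, 3.14].

## Interface

Orientations are given as a rotation vector (axis times angle).
In Python, from cell import telemetry, vision, job, arm gives the robot as it stands. The module is installed in compiled form; this text tells all that it offers.
- The arm moves only by the shell command python3 -m creep 'ROWS' [FORCE]. ROWS is text: rows parted by semicolons, each of 7 numbers parted by spaces: the finger opening in cm, from 0 to 9.18, then the shift along the tool's x, y, z in cm, then the turn, a rotation vector about the tool's x, y, z in degrees. A call has 1 to 5 rows; each row is the pose to reach, as a shift and turn from the pose commanded when the call began, along the tool's axes at that moment; what a row does not reach only later rows make up. A row lasts 1/8 s, in which the tool goes at most 62.5 mm and 10.7 degrees, less where a joint would pass 70% of its speed; a pose out of reach is approached as far as the arm can. A call with a gripper value outside its range is refused whole. The fingers move at their own pace and stop on an object; FORCE is the grip in N (left out, the last holds). Time passes only in rows, so rows that repeat a pose let the fingers close. It gives the time, the measured TCP pose, the force, the opening and the grip force at its end, in the units of the state.
- telemetry.observe(): the state, without advancing time (a new reading comes with each control period).
- vision.get_image(name): name is "scene" or "side" or "wrist"; returns the picture (480x640x3 uint8, red, green, blue); there is no depth.
- vision.camera_info(name): a dict with "fov_y" (degrees; the focal length in pixels is half the picture's height over the tangent of half this angle, whatever the lens; pixels are square), "cx", "cy" (the principal point, pixels), "dist_coeffs" ([k1, k2, p1, p2, k3] as OpenCV has them; the pictures are not rectified), "extrinsics" (4x4, takes a point from camera to world coordinates). Camera axes: x right, y down, z forward; pixel columns grow to the right and rows downward; lengths in m; the calibration is good to about 2 mm. A picture is of the moment at which its call begins: read the wrist's pose just before it. camera_info takes no time and is no camera call; for the wrist camera it gives the pose at the moment of the call.
- job.sign_off(): hands the job in; it is judged then, once.
The state is a dict: "clock": time; "joints": joint angles; "dq": joint speeds; "joint_efforts": joint torques, N m; "position": TCP position; "ee_rot": TCP orientation; "force": force on the tool from outside, world axes, zero at the start; "ft_torque": the same for the moment, N m; "width": opening from 0.0 (shut) to 1.0 (fully open); "gripper_force": force on a finger pad.
Only numpy, scipy, OpenCV 4.12 (cv2) and the standard library are available. Lean on these libraries where they do the work, as an engineer would, in place of code of your own. Each camera call takes 0.05 s, during which the arm holds its last target. There are 200 camera calls.

## Task

The dry-block heater has three look-alike wells, but only one is drilled deep enough for the long probe. Let the steel depth rod from its stand down into a well until it bottoms and judge the depth from how much rod still shows; find the deep one, leave the rod standing fully home in it, and then slide its stop collar down flat onto the block's face to mark the depth. Let the rod down gently rather than dropping it in, and leave the cup, the slides box and the wash bottle where they are.

Things in the scene. Friction and masses are not known exactly. Their poses are not given: they have to be found in the camera images.
- heater: dry-block heater fixed to the bench, white housing 130 (x) x 206 (y) x 82 mm high; in its top a bare aluminium block 58 x 160 mm whose flat face is 100 mm above the bench, with three vertical wells 50 mm apart in a row along y. Origin on the bench under the middle well; the control panel is on its -x side, y along the row
- well_a (a point): centre of the mouth of the well at +50 mm along the heater's y, in the plane of the block's face; axes as the heater's, z up. The wells are round, 16 mm in diameter, flat-bottomed and look alike, but one is 76 to 84 mm deep (the deep one), one 58 to 64 mm and one 46 to 54 mm; which is which changes
- well_b (a point): centre of the mouth of the middle well, in the plane of the block's face; axes as the heater's, z up
- well_c (a point): centre of the mouth of the well at -50 mm along the heater's y, in the plane of the block's face; axes as the heater's, z up
- rod: steel depth rod, 14 mm diameter, 165 mm long, about 0.3 kg with its collar (it slides down through its collar if let go in a well). Origin at the centre of its flat lower end (last 4 mm chamfered), z along the rod to its top end. Rings every 10 mm, top 33 mm fluted for the grip. Starts upright in the stand, lower end 12 mm above the bench. At the bottom of a well 165 mm minus its depth shows
- collar (a joint): stop collar: aluminium ring, 40 mm diameter, 18 mm high, held on the rod by about 1 N of friction; push it down by its upper face, either side of the rod. Value (m) = distance slid down, 0 to 0.095; at 0 its underside is 109 mm above the rod's lower end and its top 38 mm below the rod's top. Starts at 0 to 0.010
- collar_under (a point): centre of the collar's underside, on the rod's axis
- stand: loose weighted stand, 0.7 kg: dark steel disc 72 mm in diameter and 9 mm thick with an upright black tube socket, 32 mm outside, about 16 mm inside, its rim 58 mm above the bench; the rod stands in it. Origin at the centre of its underside
- cup: bystander: pale grey cup, 67 mm in diameter, 72 mm high; origin at the centre of its underside
- slides_box: bystander: small white carton, 59 x 81 x 33 mm; origin at the centre of its underside
- wash_bottle: bystander: white wash bottle, 66 x 90 x 206 mm; origin at the centre of its underside
Not all that is in view belongs to the job. There is more than one size of the rod; the one meant has the size given above.

How it is judged:
On the way:
1. the rod is let down upright to the bottom of the deep well (lower end more than 70 mm below the face), its collar still at least 8 mm clear of the face ((horizontal distance between rod and well_a below 0.006 m or horizontal distance between rod and well_b below 0.006 m or horizontal distance between rod and well_c below 0.006 m) and z of rod in the frame of well_b below -0.07 m and angle between rod's own z axis and vertical below 0.08 rad and z of collar_under in the frame of well_b above 0.008 m), for 0.2 s.
At the end, for the whole second after the job is handed in: The rod stands upright (within 0.08 rad) and at rest on the bottom of the deep well, its lower end more than 70 mm below the block's face and within 6 mm of that well's axis, and the underside of its collar lies on the face within 2.5 mm ((horizontal distance between rod and well_a below 0.006 m or horizontal distance between rod and well_b below 0.006 m or horizontal distance between rod and well_c below 0.006 m) and z of rod in the frame of well_b below -0.07 m and angle between rod's own z axis and vertical below 0.08 rad and z of collar_under in the frame of well_b between -0.0025 and 0.0025 m and linear speed of rod below 0.02 m/s and velocity of joint collar below 0.01 m/s); the robot touches nothing.
It fails at once if the rod is dropped in a well (faster than 0.7 m/s inside it) ((horizontal distance between rod and well_a below 0.01 m or horizontal distance between rod and well_b below 0.01 m or horizontal distance between rod and well_c below 0.01 m) and z of rod in the frame of well_b below -0.003 m and linear speed of rod above 0.7 m/s).
It fails at once if the cup, the slides box or the wash bottle is moved by more than 20 mm or tipped (distance of any of cup, slides_box, wash_bottle from where it was at the start of the episode above 0.02 m or angle between any of cup, slides_box, wash_bottle's own z axis and vertical above 0.3 rad).
It also fails if it takes over 64 s, if anything falls off the work surface, if the arm or the gripper's body presses on something with over 40 N, if the wrist force passes 120 N, or if a joint passes its speed limit or range.

## Working session

There is one attempt and no reset: what is moved stays moved. The work goes in short steps, Python scripts to look and compute and a shell command to move; the robot and the scene stay as the last step left them, time stands still between calls to the robot, and variables do not carry over. Pictures are saved under pics/ and viewed, at most 10 in all, crops included, and the job is handed in when it is done.

```bash
mkdir -p pics; cat > h.py <<'E'
import numpy as np, cv2
from cell import telemetry, vision, job, arm
from scipy.spatial.transform import Rotation as R
def K(n):
    i=vision.camera_info(n); f=240/np.tan(np.radians(i["fov_y"])/2)
    return np.array([[f,0,i["cx"]],[0,f,i["cy"]],[0,0,1]]),np.array(i["dist_coeffs"],float),np.array(i["extrinsics"])
def ray(n,uv,c=None):
    k,d,E=c or K(n); p=cv2.undistortPoints(np.array([[uv]],float),k,d)[0,0]
    return E[:3,3],E[:3,:3]@np.array([p[0],p[1],1])
def plane(n,uv,z,c=None):
    o,d=ray(n,uv,c); return o+d*(z-o[2])/d[2]
def tri(rs):
    A=np.zeros((3,3));b=np.zeros(3)
    for o,d in rs:
        d=d/np.linalg.norm(d);P=np.eye(3)-np.outer(d,d);A+=P;b+=P@o
    x=np.linalg.solve(A,b); return x,[np.linalg.norm((np.eye(3)-np.outer(d,d)/(d@d))@(x-o)) for o,d in rs]
def proj(n,X,c=None):
    k,d,E=c or K(n);W=np.linalg.inv(E);return cv2.projectPoints(np.array(X,float).reshape(-1,1,3),cv2.Rodrigues(W[:3,:3])[0],W[:3,3],k,d)[0][:,0]
def snap(n,f):
    im=vision.get_image(n);cv2.imwrite("pics/"+f,im[:,:,::-1]);return im
E
python3 - <<'E'
from h import *
for n in("scene","side","wrist"):
    snap(n,n+"0.png");k,d,E=K(n);print(n,k[0,0],d,E.round(3).tolist())
s=telemetry.observe();print({k:np.round(v,3) for k,v in s.items()})
E
```

```text
scene 620.6219849257052 [0.02011067 0.         0.         0.         0.        ] [[-0.9, -0.32, 0.295, 0.061], [-0.435, 0.673, -0.598, 0.959], [-0.007, -0.667, -0.745, 1.337], [0.0, 0.0, 0.0, 1.0]]
side 588.5348545276867 [-0.10400088  0.          0.          0.          0.        ] [[-0.878, -0.234, 0.418, 0.029], [-0.479, 0.421, -0.77, 0.944], [0.004, -0.876, -0.481, 0.748], [0.0, 0.0, 0.0, 1.0]]
wrist 405.84848448863596 [0.02093917 0.         0.         0.         0.        ] [[0.399, -0.872, -0.284, 0.327], [-0.917, -0.38, -0.123, -0.54], [-0.001, 0.309, -0.951, 0.384], [0.0, 0.0, 0.0, 1.0]]
{'clock': np.float64(0.15), 'joints': array([ 1.058,  0.435,  0.025,  1.574, -0.012,  1.134, -0.075]), 'dq': array([-0.   , -0.001, -0.001, -0.002, -0.002,  0.   ,  0.002]), 'joint_efforts': array([ 2.0000e-03, -6.6826e+01,  9.8600e-01, -3.1470e+01, -6.1000e-02,
        3.9000e-02,  0.0000e+00]), 'position': array([ 0.249, -0.573,  0.248]), 'ee_rot': array([-3.075e+00, -6.390e-01,  1.000e-03]), 'force': array([0.148, 0.424, 0.394]), 'ft_torque': array([ 0.004, -0.005, -0.034]), 'gripper_force': np.float64(0.0), 'width': np.float64(1.006)}
```

View pics/scene0.png

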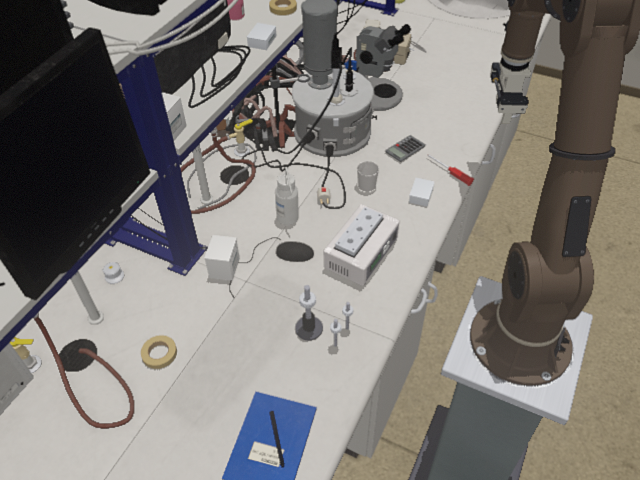

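View pics/side0.png

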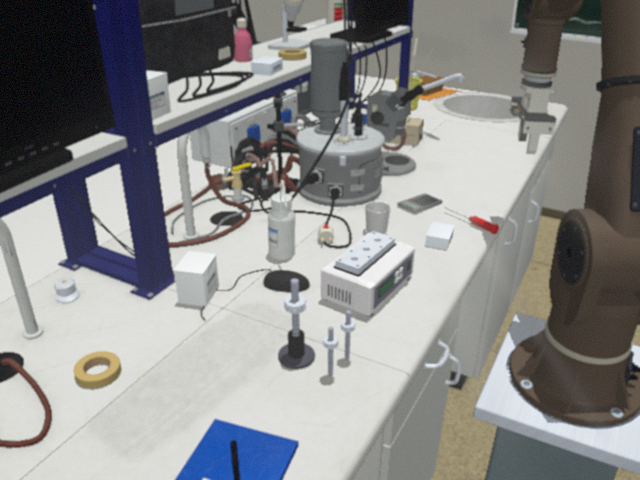

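The scene view shows the heater at (360,245), with three holes along the block. The rod candidates are:
- Large rod in the dark stand, scene (308,300), side (295,310).
- Small collared rod, scene (347,315), side (348,335).
- Small collared rod, scene (336,333), side (331,350).

I choose the one in the dark stand and check it in a crop.

```bash
python3 - <<'E'
import cv2,numpy as np
a=cv2.imread("pics/scene0.png")[200:350,270:410];b=cv2.imread("pics/side0.png")[225:375,270:420]
f=lambda x:cv2.resize(x,(400,600*0+430),interpolation=cv2.INTER_CUBIC)
cv2.imwrite("pics/crop0.png",np.hstack([cv2.resize(a,None,fx=2.7,fy=2.7,interpolation=2),cv2.resize(b,None,fx=2.7,fy=2.7,interpolation=2)]))
E
```

```text
(no output)
```

View pics/crop0.png

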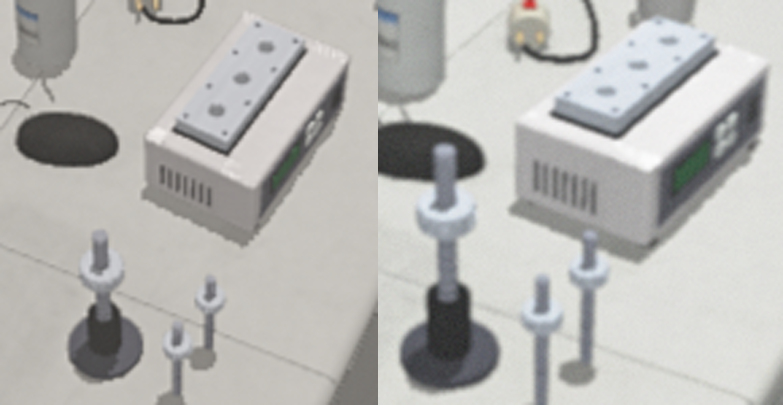

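The crop confirms it: the thick rod stands in the dark socket, with its top at scene (306.7,287.8) and side (294,280.6). The other two are thinner, shorter decoys. The wells are at scene (368.5,217), (360,229) and (350,241).

```bash
python3 - <<'E'
from h import *
P={"c":((368.5,217.4),(377.8,240.2)),"b":((359.6,228.9),(365.9,249.1)),"a":((350.4,240.7),(354.4,259.1)),
"rodtop":((306.7,287.8),(294.1,280.6)),"collar":((307.8,300),(295.2,304.6)),"bottle_tip":((286,172),(281,190)),"cup":((367.5,170),(377,207)),
"small1":((347,305),(348,315)),"small2":((336,322),(331,331))}
for n,(u,v) in P.items():
    x,e=tri([ray("scene",u),ray("side",v)]);print(n,x.round(4),np.round(e,4))
for n in "cba": print(n,plane("scene",P[n][0],.1).round(4),plane("side",P[n][1],.1).round(4))
for f,n,pts in(("scene","slides",[(421,200)]),("scene","cupbase",[(367,188)]),("scene","bottle base",[(288,222)]),("scene","stand",[(309,327)]),("side","stand",[(297,355)])):
    print(n,plane(f,pts[0],0.).round(3))
# rod/stand by mask: dark disc
s=telemetry.observe();print(R.from_rotvec(s["ee_rot"]).as_matrix().round(3).tolist())
E
```

```text
c [ 0.4713 -0.1364  0.1016] [0.0003 0.0003]
b [ 0.4766 -0.0859  0.1024] [0.0011 0.0011]
a [ 0.4822 -0.0392  0.0997] [0.0008 0.0008]
rodtop [0.4859 0.2025 0.1815] [0.0006 0.0006]
collar [0.4874 0.1978 0.1265] [0.0008 0.0008]
bottle_tip [ 0.7235 -0.1344  0.1713] [0.0018 0.0018]
cup [ 0.5579 -0.3313  0.0817] [0.001 0.001]
small1 [0.401  0.1582 0.1083] [0.0004 0.0004]
small2 [0.405  0.2145 0.1087] [0.0007 0.0007]
c [ 0.4716 -0.1379  0.1   ] [ 0.4726 -0.1389  0.1   ]
b [ 0.4765 -0.0885  0.1   ] [ 0.4792 -0.0892  0.1   ]
a [ 0.4814 -0.0394  0.1   ] [ 0.4827 -0.0383  0.1   ]
slides [ 0.39  -0.362  0.   ]
cupbase [ 0.558 -0.34   0.   ]
bottle base [ 0.711 -0.108  0.   ]
stand [0.49  0.192 0.   ]
stand [0.492 0.189 0.   ]
[[0.917, 0.398, -0.001], [0.398, -0.917, 0.001], [-0.0, -0.001, -1.0]]
```

```bash
python3 -m creep '9 20 -23.4 0 0 0 0;9 20 -23.4 0 0 0 0;9 20 -23.4 0 0 0 0;9 20 -23.4 0 0 0 0;9 20 -23.4 0 0 0 0'; python3 -m creep '9 20 -23.4 0 0 0 0;9 20 -23.4 0 0 0 0;9 20 -23.4 0 0 0 0;9 20 -23.4 0 0 0 0;9 20 -23.4 0 0 0 0';python3 -m creep '9 12.6 -14.7 0 0 0 0;9 12.6 -14.7 0 0 0 0;9 12.6 -14.7 0 0 0 0;9 12.6 -14.7 0 0 0 0;9 12.6 -14.7 0 0 0 0'
python3 - <<'E'
from h import *
s=telemetry.observe();print(s["position"],s["joints"].round(2) if hasattr(s["joints"],"round") else s["joints"]);print(R.from_rotvec(s["ee_rot"]).as_matrix().round(3).tolist())
c=K("wrist");im=snap("wrist","w1.png");print(proj("wrist",[[.487,.201,.177],[.487,.201,.12],[.487,.201,.0]],c))
E
```

```text
clock: 0.78
position: [0.3395, -0.2767, 0.2488]
ee_rot: [3.076, 0.64, 0.0]
force: [0.5, -0.1, 0.1]
width: 0.982
gripper_force: 0.0
clock: 1.4
position: [0.4297, 0.0174, 0.2489]
ee_rot: [3.076, 0.639, 0.001]
force: [1.2, -0.6, -0.5]
width: 0.982
gripper_force: 0.0
clock: 2.02
position: [0.4862, 0.2004, 0.2482]
ee_rot: [3.075, 0.641, -0.002]
force: [-0.4, 1.6, 0.4]
width: 0.982
gripper_force: 0.0
[0.48618912 0.20038819 0.24819182] [-0.1   0.32 -0.5   1.78  0.18  1.08 -1.83]
[[0.917, 0.399, -0.001], [0.399, -0.917, -0.001], [-0.001, 0.0, -1.0]]
[[314.19934691 264.79983257]
 [314.53586773 233.49525852]
 [314.93921698 195.92163653]]
```

View pics/w1.png

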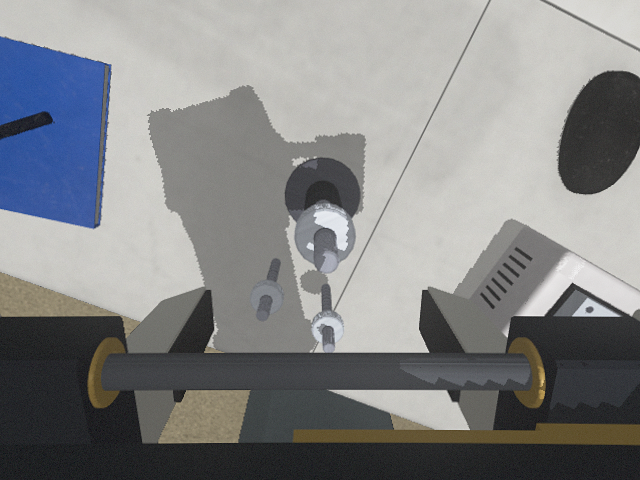

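The wrist view shows the rod top at (327,262) and its stand disc centred at (322,194). The decoys lie below at (325,330) and (266,300), and the fingers are clear of everything.

```bash
python3 - <<'E'
from h import *
c=K("wrist")
print(tri([ray("scene",(306.7,287.8)),ray("side",(294.1,280.6)),ray("wrist",(327,262),c)]))
t=plane("wrist",(327,262),.177,c);print(t,plane("wrist",(322,193),.009,c),plane("wrist",(325,230),.13,c))
s=telemetry.observe();print(R.from_rotvec(s["ee_rot"]).as_matrix().T@(t-s["position"]))
E
```

```text
(array([0.49022404, 0.19476615, 0.1738778 ]), [np.float64(0.002505792113367578), np.float64(0.0018163667590157646), np.float64(0.0013075058196394262)])
[0.49136167 0.19401943 0.177     ] [0.49411424 0.19550559 0.009     ] [0.49492408 0.19567142 0.13      ]
[0.00268027 0.0067984  0.07129166]
```

```bash
python3 -m creep '7 0.3 0.7 3 0 0 0;7 0.3 0.7 6 0 0 0;5 0.3 0.7 7.5 0 0 0;5 0.3 0.7 8.0 0 0 0;5 0.3 0.7 8.0 0 0 0' 20; python3 -m creep '3 0 0 0 0 0 0;2 0 0 0 0 0 0;1 0 0 0 0 0 0;0.5 0 0 0 0 0 0;0.5 0 0 0 0 0 0' 20
python3 -m creep '0.5 0 0 0 0 0 0;0.5 0 0 0 0 0 0;0.5 0 0 0 0 0 0' 25
python3 - <<'E'
from h import *
a=snap("scene","s2.png")[250:350,250:390];b=snap("side","d2.png")[225:375,240:420];w=snap("wrist","w2.png")[100:480,200:450]
r=lambda x:cv2.resize(x,(int(x.shape[1]*400/x.shape[0]),400))
cv2.imwrite("pics/m2.png",np.hstack([r(b),r(w)])[:,:,::-1])
E
```

```text
clock: 2.7
position: [0.4923, 0.195, 0.1692]
ee_rot: [3.076, 0.639, 0.001]
force: [0.4, 0.3, 1.2]
width: 0.551
gripper_force: 0.0
clock: 3.32
position: [0.492, 0.1954, 0.1688]
ee_rot: [-3.075, -0.639, -0.0]
force: [0.2, 0.6, 1.3]
width: 0.147
gripper_force: 20.0
clock: 3.7
position: [0.4921, 0.1953, 0.1688]
ee_rot: [-3.076, -0.639, -0.0]
force: [0.5, 0.9, 1.6]
width: 0.142
gripper_force: 25.0
```

View pics/m2.png

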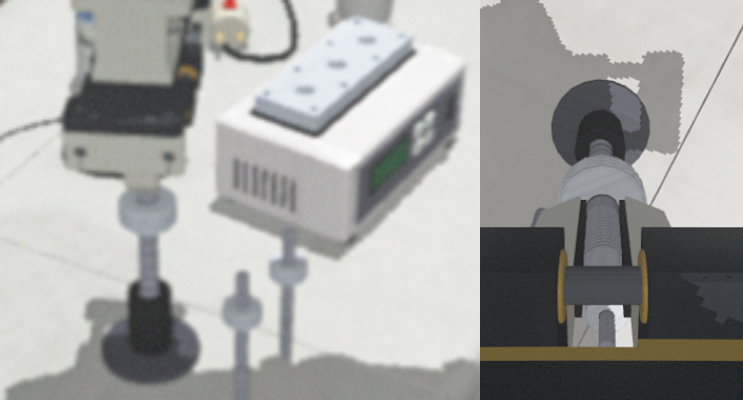

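The rod is held: opening is about 13 mm at 25 N, the rod sits between the pads and the collar hangs below the fingertips. Lifting now.

```bash
python3 -m creep '0.5 0 0 -2 0 0 0;0.5 0 0 -4.5 0 0 0;0.5 0 0 -7 0 0 0;0.5 0 0 -9.5 0 0 0;0.5 0 0 -11.5 0 0 0' 30;python3 -m creep '0.5 0 0 0 0 0 0;0.5 0 0 0 0 0 0'
python3 - <<'E'
from h import *
s=telemetry.observe();p=s["position"];print(p)
a=snap("scene","s3.png");b=snap("side","d3.png")
tip=p+[0,0,-.157]
for n in("scene","side"): print(n,proj(n,[tip,p+[0,0,-.05]]).round(1).tolist())
print(s["force"])
a=a[220:350,250:370];b=b[200:380,230:390]
r=lambda x:cv2.resize(x,None,fx=600/x.shape[0]*.9,fy=600/x.shape[0]*.9,interpolation=2)
m=np.hstack([cv2.resize(a,None,fx=3,fy=3),np.zeros((390,3,3),np.uint8),cv2.resize(b[:130],None,fx=3,fy=3)]) if 0 else None
A=cv2.resize(a,(360,390),interpolation=2);B=cv2.resize(b,(347,390),interpolation=2);cv2.imwrite("pics/m3.png",np.hstack([A,B])[:,:,::-1])
E
```

```text
clock: 4.47
position: [0.4917, 0.1945, 0.284]
ee_rot: [3.075, 0.638, -0.002]
force: [-0.3, 0.0, -3.1]
width: 0.139
gripper_force: 30.0
clock: 4.72
position: [0.4915, 0.1945, 0.2824]
ee_rot: [3.075, 0.639, -0.003]
force: [-0.2, -0.2, -3.5]
width: 0.146
gripper_force: 30.0
[0.49150608 0.19449639 0.28242292]
scene [[306.6, 298.7], [305.2, 270.9]]
side [[294.7, 303.5], [293.5, 252.8]]
[-0.18149913 -0.16013719 -3.46857373]
```

View pics/m3.png

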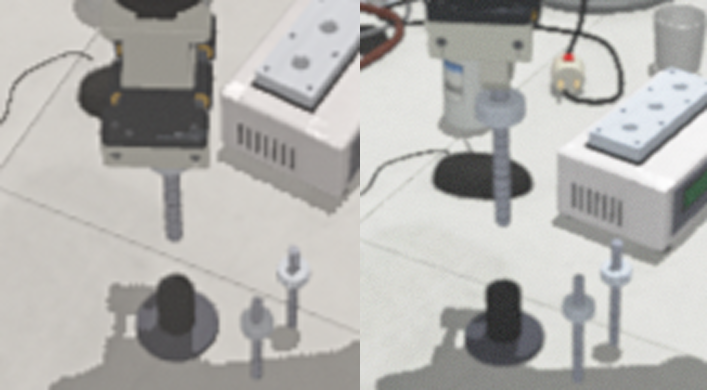

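The rod hangs upright with its lower end at scene (308,298.7) and side (296,302.4). The stand stayed put. Next I find the wells and work out the move in the same views.

```bash
python3 - <<'E'
from h import *
im={n:cv2.cvtColor(cv2.imread("pics/"+f),cv2.COLOR_BGR2GRAY) for n,f in(("scene","scene0.png"),("side","side0.png"))}
G={"c":((368.5,217.4),(377.8,240.2)),"b":((359.6,228.9),(365.9,249.1)),"a":((350.4,240.7),(354.4,259.1))}
W={}
for k,g in G.items():
    rs=[]
    for n,(u,v) in zip(("scene","side"),g):
        x0,y0=int(round(u)),int(round(v));q=im[n][y0-5:y0+6,x0-6:x0+7].astype(float)
        w=np.clip(np.percentile(q,70)-12-q,0,None);yy,xx=np.mgrid[y0-5:y0+6,x0-6:x0+7]
        m=((xx-u)**2/30+(yy-v)**2/18<1);w=w*m;uv=((w*xx).sum()/w.sum(),(w*yy).sum()/w.sum());rs.append(uv)
    r=[ray(n,uv) for n,uv in zip(("scene","side"),rs)]
    W[k]=np.mean([plane(n,uv,.1) for n,uv in zip(("scene","side"),rs)],0)
    print(k,np.round(rs,1).tolist(),tri(r)[0].round(4),W[k].round(4))
s=telemetry.observe();p=s["position"];Rm=R.from_rotvec(s["ee_rot"]).as_matrix()
t,e=tri([ray("scene",(308,298.7)),ray("side",(296,302.4))]);print("tip",t,e,p)
P=np.array([W[k] for k in "abc"]);c=P.mean(0);d=(P[0]-P[2])/np.linalg.norm(P[0]-P[2]);print("spacing",np.linalg.norm(P[0]-P[2]),d)
for k,o in zip("abc",(.05,0,-.05)):
    X=c+d*o;print(k,X,"tool cm from tip",(Rm.T@(X-t)*100).round(2), "from tcp",(Rm.T@(X-p)*100).round(2))
E
```

```text
c [[368.1, 217.1], [377.3, 239.7]] [ 0.4723 -0.1361  0.1028] [ 0.4738 -0.1396  0.1   ]
b [[359.2, 228.7], [366.0, 248.8]] [ 0.4773 -0.0861  0.1029] [ 0.4788 -0.0897  0.1   ]
a [[349.8, 240.6], [354.1, 258.4]] [ 0.4826 -0.0369  0.1026] [ 0.4839 -0.0399  0.1   ]
tip [0.48687079 0.19668651 0.13081276] [np.float64(0.0003239773782178818), np.float64(0.00032397737821803223)] [0.49145201 0.19463746 0.282377  ]
spacing 0.10030060440813128 [0.10112969 0.99487325 0.        ]
a [ 0.48388019 -0.03998688  0.1       ] tool cm from tip [-9.69 21.59  3.11] from tcp [-10.    21.22  18.26]
b [ 0.47882371 -0.08973055  0.1       ] tool cm from tip [-12.14  25.95   3.11] from tcp [-12.44  25.58  18.27]
c [ 0.47376722 -0.13947421  0.1       ] tool cm from tip [-14.58  30.31   3.12] from tcp [-14.89  29.94  18.28]
```

```bash
python3 -m creep '0.5 -1.5 3.2 0 0 0 0;0.5 -3.8 8.3 0 0 0 0;0.5 -6.2 13.5 0 0 0 0;0.5 -8.6 18.7 0 0 0 0;0.5 -9.8 21.3 0 0 0 0';python3 -m creep '0.5 0 0 0.5 0 0 0;0.5 0 0 1 0 0 0;0.5 0 0 1.3 0 0 0;0.5 0 0 1.3 0 0 0'
python3 - <<'E'
from h import *
s=telemetry.observe();p=s["position"];print(p,s["joints"])
c=K("wrist");a=snap("scene","s4.png");b=snap("side","d4.png");w=snap("wrist","w4.png")
print(proj("wrist",[[.4839,-.04,.1],[.4788,-.0897,.1]],c))
A=cv2.resize(a[190:290,310:400],(270,300),interpolation=2);B=cv2.resize(b[200:300,310:420],(330,300),interpolation=2)
C=cv2.resize(w,(400,300))
cv2.imwrite("pics/m4.png",np.vstack([np.hstack([A,B]),cv2.copyMakeBorder(cv2.resize(w[80:380,120:520],(400,300)),0,0,0,200,0)])[:,:,::-1])
E
```

```text
clock: 5.45
position: [0.4861, -0.0431, 0.2828]
ee_rot: [3.076, 0.633, -0.003]
force: [0.2, 0.6, -3.1]
width: 0.142
gripper_force: 30.0
clock: 5.95
position: [0.4868, -0.0383, 0.2703]
ee_rot: [-3.075, -0.642, 0.001]
force: [0.4, 0.7, -3.3]
width: 0.14
gripper_force: 30.0
[ 0.48681851 -0.03828132  0.27033046] [ 0.30080409  0.2258322  -0.39756225  1.83837092  0.09722501  1.09712586
 -1.29146629]
[[315.62185685 222.7224022 ]
 [369.75108426 252.13465989]]
```

View pics/m4.png

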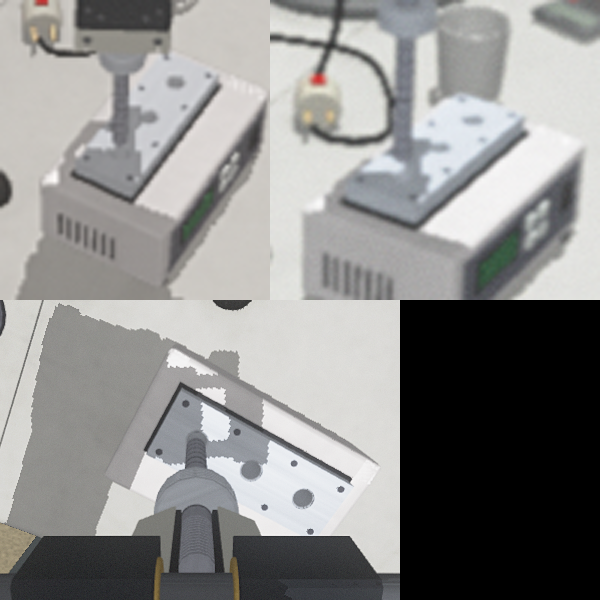

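In the wrist view, well b is near (371,249) and well c near (423,278). The rod end shows at about (316.5,211), over the hidden well a. I'll extrapolate well a from b and c in this same view and compare it with the rod end.

```bash
python3 - <<'E'
from h import *
c=K("wrist");s=telemetry.observe();p=s["position"];Rm=R.from_rotvec(s["ee_rot"]).as_matrix()
g=cv2.cvtColor(cv2.imread("pics/w4.png"),cv2.COLOR_BGR2GRAY);W=[]
for u,v in((371,249),(423,278)):
    q=g[v-15:v+16,u-15:u+16];t,m=cv2.threshold(q,0,255,cv2.THRESH_OTSU+cv2.THRESH_BINARY_INV)
    n,l,st,ce=cv2.connectedComponentsWithStats(m);k=max(range(1,n),key=lambda i:st[i,4]-5*np.linalg.norm(ce[i]-15))
    uv=ce[k]+[u-15,v-15];X=plane("wrist",uv,.1,c);W.append(X);print(uv,st[k],X.round(4))
a=2*W[0]-W[1];print("a",a,np.linalg.norm(W[0]-W[1]))
z=p[2]-.157
tip=plane("wrist",(316.5,211),z,c);print("tip far edge",tip,"z",z)
ax=tip-Rm[:,0]*.0055;print("axis",ax,"tool shift cm",(Rm.T@(a-ax)*100).round(2))
for r in range(196,236,4): print(r,g[r,300:334].tolist())
E
```

```text
[371.1799308  244.51903114] [  0   0  31  27 578] [ 0.4853 -0.0886  0.1   ]
[422.89576547 277.86970684] [  5   6  21  20 307] [ 0.4762 -0.1402  0.1   ]
a [ 0.49445778 -0.03703715  0.1       ] 0.05237017809672168
tip far edge [ 0.49641448 -0.03602224  0.11384773] z 0.11384772652174516
axis [ 0.49137139 -0.03821705  0.11384636] tool shift cm [0.33 0.01 1.38]
196 [153, 149, 150, 149, 146, 145, 145, 146, 146, 149, 150, 146, 149, 145, 150, 150, 148, 149, 150, 151, 153, 145, 174, 230, 239, 236, 237, 237, 238, 238, 238, 239, 238, 238]
200 [148, 149, 151, 150, 147, 149, 151, 148, 149, 148, 144, 145, 147, 148, 147, 148, 147, 150, 151, 152, 146, 160, 216, 238, 236, 235, 236, 236, 238, 237, 238, 237, 236, 237]
204 [150, 152, 153, 150, 148, 148, 148, 147, 148, 148, 150, 151, 148, 151, 149, 148, 147, 145, 146, 147, 141, 168, 224, 235, 234, 235, 235, 234, 234, 235, 234, 235, 236, 235]
208 [152, 152, 155, 154, 154, 155, 152, 156, 153, 155, 152, 149, 151, 151, 152, 148, 149, 149, 155, 144, 165, 217, 239, 236, 232, 233, 231, 232, 230, 232, 232, 234, 235, 235]
212 [148, 152, 150, 151, 149, 152, 151, 1
[... 261 characters left out ...]
9, 130, 153, 203, 233, 238, 237, 237, 235, 236]
220 [153, 152, 150, 150, 151, 144, 136, 118, 115, 106, 98, 99, 94, 96, 94, 99, 103, 98, 88, 91, 94, 101, 113, 121, 119, 115, 122, 132, 169, 229, 235, 243, 213, 142]
224 [149, 148, 148, 154, 146, 148, 126, 93, 100, 100, 94, 88, 99, 96, 97, 104, 107, 109, 97, 93, 94, 95, 103, 100, 100, 118, 135, 144, 147, 154, 155, 154, 154, 157]
228 [151, 151, 154, 150, 149, 144, 114, 84, 103, 102, 95, 92, 100, 93, 95, 96, 101, 102, 97, 97, 91, 97, 99, 98, 94, 110, 148, 151, 153, 150, 155, 153, 151, 153]
232 [149, 148, 148, 150, 151, 139, 93, 91, 103, 100, 98, 101, 93, 94, 84, 95, 95, 99, 92, 89, 92, 96, 100, 101, 92, 102, 140, 155, 152, 152, 154, 146, 153, 151]
```

```bash
python3 - <<'E'
from h import *
c=K("wrist");s=telemetry.observe();p=s["position"];Rm=R.from_rotvec(s["ee_rot"]).as_matrix()
z=p[2]-.157
print("b eye",plane("wrist",(371,249),.1,c),"p",p)
e=plane("wrist",(315.8,211),z+.004,c);print("axis wrist r7",e-Rm[:,0]*.007)
wa={"scene":(349.8,240.6),"side":(354.1,258.4)}
for n,f in(("scene","s4.png"),("side","d4.png")):
    g=cv2.cvtColor(cv2.imread("pics/"+f),cv2.COLOR_BGR2GRAY).astype(int)
    A=plane(n,wa[n],.1);A[2]=z
    print(n,"tip if over a:",proj(n,[A,A+[0,0,.02],A+[0,0,.004]]).round(1).tolist())
    u,v=map(int,proj(n,[A+[0,0,.012]])[0])
    for r in range(v-6,v+16,2): print(r,u-12,g[r,u-12:u+13].tolist())
E
```

```text
b eye [ 0.48185898 -0.09014228  0.1       ] p [ 0.48711092 -0.03883829  0.27084773]
axis wrist r7 [ 0.49072413 -0.03793156  0.11784599]
scene tip if over a: [[349.9, 237.1], [350.1, 232.0], [349.9, 236.1]]
228 338 [201, 201, 197, 196, 205, 211, 212, 215, 208, 159, 112, 114, 119, 109, 115, 139, 145, 145, 139, 146, 144, 140, 138, 141, 177]
230 338 [201, 182, 167, 171, 175, 175, 178, 177, 158, 129, 116, 119, 118, 116, 122, 141, 148, 146, 140, 149, 148, 142, 141, 159, 188]
232 338 [163, 148, 148, 148, 147, 150, 150, 144, 128, 106, 107, 115, 115, 115, 119, 140, 146, 151, 185, 205, 207, 203, 205, 206, 206]
234 338 [150, 150, 150, 154, 187, 206, 208, 202, 198, 151, 110, 111, 113, 114, 121, 141, 150, 195, 207, 205, 204, 204, 205, 204, 204]
236 338 [149, 152, 169, 196, 206, 206, 206, 206, 207, 156, 113, 117, 113, 112, 130, 142, 148, 194, 205, 204, 203, 204, 205, 203, 203]
238 338 [181, 192, 207, 208, 209, 207, 206, 204, 206, 197, 157, 126, 129, 141, 147, 145, 148, 194, 207, 206, 204, 204, 177, 144, 167]
240 338 [161, 145, 145, 144, 143, 143, 159, 151, 143, 144, 141, 141, 143, 141, 136, 140, 1
[... 1413 characters left out ...]
 180, 201, 222, 226, 222, 219]
253 342 [180, 193, 218, 227, 230, 230, 231, 230, 223, 202, 172, 151, 148, 136, 136, 142, 143, 160, 190, 224, 231, 231, 231, 229, 227]
255 342 [216, 227, 230, 231, 230, 230, 228, 228, 227, 227, 229, 220, 198, 164, 150, 150, 147, 157, 192, 225, 231, 230, 229, 231, 226]
257 342 [181, 178, 180, 177, 174, 175, 176, 177, 189, 198, 198, 185, 174, 161, 156, 152, 145, 153, 180, 210, 221, 226, 229, 229, 227]
259 342 [140, 143, 144, 143, 142, 144, 148, 145, 146, 152, 155, 158, 163, 160, 154, 149, 143, 144, 145, 147, 157, 194, 223, 230, 229]
261 342 [143, 143, 144, 144, 146, 145, 151, 148, 147, 148, 150, 146, 151, 149, 148, 149, 147, 145, 145, 152, 181, 216, 230, 226, 215]
```

```bash
python3 - <<'E'
from h import *
c=K("wrist");s=telemetry.observe();p=s["position"];Rm=R.from_rotvec(s["ee_rot"]).as_matrix();z=p[2]-.157
print("rim a",plane("wrist",(316,211),.1,c)-Rm[:,0]*.008, plane("wrist",(316,221.5),.1,c))
print("axis",plane("wrist",(315.7,218.5),z+.004,c)-Rm[:,0]*.007)
g=cv2.imread("pics/w4.png");cv2.imwrite("pics/z4.png",cv2.resize(g[190:270,270:390],(720,480),interpolation=cv2.INTER_CUBIC))
E
```

```text
rim a [ 0.48569197 -0.04028762  0.09999801] [ 0.48523887 -0.04049003  0.1       ]
axis [ 0.48546689 -0.04014159  0.11784599]
```

View pics/z4.png

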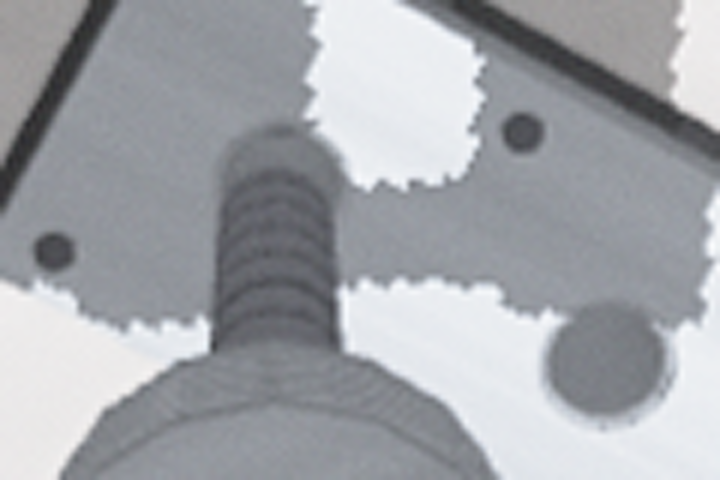

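The zoom shows well a's rim around the rod end, at about (317,221), with the rod at 316. They line up to under 1 mm. I'll lower gently and watch the force.

```bash
python3 -m creep '0.5 0 0.05 0.5 0 0 0;0.5 0 0.05 1 0 0 0;0.5 0 0.05 1.3 0 0 0;0.5 0 0.05 1.6 0 0 0;0.5 0 0.05 1.8 0 0 0';python3 -m creep '0.5 0 0 0.2 0 0 0;0.5 0 0 0.4 0 0 0;0.5 0 0 0.4 0 0 0'
```

```text
clock: 6.72
position: [0.4872, -0.0397, 0.2525]
ee_rot: [-3.076, -0.639, 0.0]
force: [-0.7, -0.6, -3.7]
width: 0.14
gripper_force: 30.0
clock: 7.1
position: [0.4871, -0.0398, 0.2486]
ee_rot: [3.076, 0.639, -0.0]
force: [-0.2, -0.5, -4.1]
width: 0.146
gripper_force: 30.0
```

The rod is in the well freely. Continuing down.

```bash
python3 -m creep '0.5 0 0 1 0 0 0;0.5 0 0 2 0 0 0;0.5 0 0 2.8 0 0 0;0.5 0 0 3.4 0 0 0;0.5 0 0 3.4 0 0 0';python3 -m creep '0.5 0 0 0.3 0 0 0;0.5 0 0 0.6 0 0 0;0.5 0 0 0.8 0 0 0;0.5 0 0 1.0 0 0 0;0.5 0 0 1.0 0 0 0'
```

```text
clock: 7.72
position: [0.4869, -0.0397, 0.2142]
ee_rot: [-3.076, -0.639, 0.001]
force: [-0.5, 0.4, -3.7]
width: 0.139
gripper_force: 30.0
clock: 8.35
position: [0.4871, -0.0398, 0.2046]
ee_rot: [-3.076, -0.639, 0.0]
force: [0.3, 0.8, -3.2]
width: 0.145
gripper_force: 30.0
```

```bash
python3 -m creep '0.5 0 0 0.2 0 0 0;0.5 0 0 0.4 0 0 0;0.5 0 0 0.5 0 0 0;0.5 0 0 0.5 0 0 0';python3 -m creep '0.5 0 0 0.2 0 0 0;0.5 0 0 0.4 0 0 0;0.5 0 0 0.5 0 0 0;0.5 0 0 0.5 0 0 0'
```

```text
clock: 8.85
position: [0.4872, -0.0398, 0.1996]
ee_rot: [3.076, 0.639, -0.0]
force: [0.4, -0.6, -3.7]
width: 0.149
gripper_force: 30.0
clock: 9.35
position: [0.4879, -0.0397, 0.1965]
ee_rot: [3.075, 0.639, 0.003]
force: [-5.9, -0.5, 17.0]
width: 0.145
gripper_force: 30.0
```

Contact at about 60 mm depth, so well a is the medium one. Lifting out and moving to well b.

```bash
python3 -m creep '0.5 0 0 -0.8 0 0 0;0.5 0 0 -2.5 0 0 0;0.5 0 0 -4.5 0 0 0;0.5 0 0 -6.5 0 0 0;0.5 0 0 -7.8 0 0 0';python3 -m creep '0.5 0 0 0 0 0 0;0.5 -0.6 1.06 0 0 0 0;0.5 -1.8 3.2 0 0 0 0;0.5 -2.45 4.35 0 0 0 0;0.5 -2.45 4.35 0 0 0 0';python3 -m creep '0.5 0 0 0.5 0 0 0;0.5 0 0 1 0 0 0;0.5 0 0 1.0 0 0 0'
python3 - <<'E'
from h import *
c=K("wrist");g=snap("wrist","w5.png");cv2.imwrite("pics/z5.png",cv2.resize(g[190:270,270:390],(720,480),interpolation=cv2.INTER_CUBIC)[:,:,::-1]);print(telemetry.observe()["position"])
E
```

```text
clock: 9.98
position: [0.4874, -0.0397, 0.2736]
ee_rot: [3.076, 0.639, 0.001]
force: [-0.0, 0.3, -3.2]
width: 0.141
gripper_force: 30.0
clock: 10.6
position: [0.4816, -0.0907, 0.2722]
ee_rot: [-3.077, -0.635, 0.002]
force: [0.3, 0.2, -3.0]
width: 0.142
gripper_force: 30.0
clock: 10.98
position: [0.4817, -0.0888, 0.2621]
ee_rot: [-3.075, -0.641, 0.002]
force: [0.4, 0.3, -3.8]
width: 0.145
gripper_force: 30.0
[ 0.48190916 -0.08891531  0.26242477]
```

View pics/z5.png

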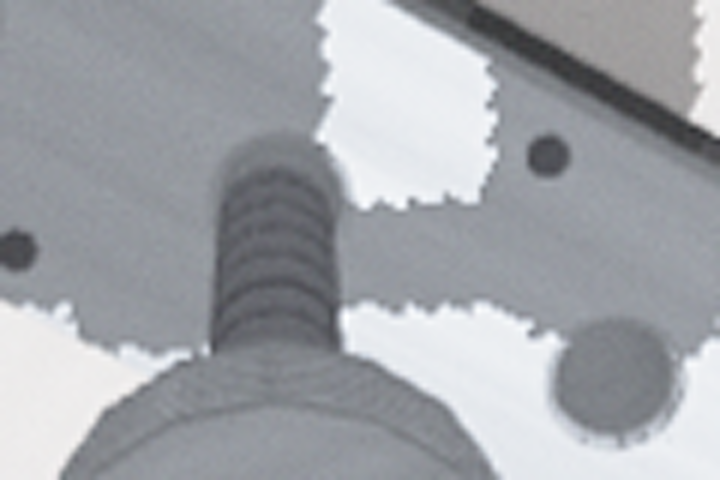

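The rim of well b lies evenly around the rod end, at (282,190) in the crop. Going down.

```bash
python3 -m creep '0.5 0 0 0.4 0 0 0;0.5 0 0 0.8 0 0 0;0.5 0 0 1.1 0 0 0;0.5 0 0 1.4 0 0 0;0.5 0 0 1.4 0 0 0';python3 -m creep '0.5 0 0 1 0 0 0;0.5 0 0 2 0 0 0;0.5 0 0 2.8 0 0 0;0.5 0 0 3.4 0 0 0;0.5 0 0 3.4 0 0 0'
```

```text
clock: 11.65
position: [0.4819, -0.0894, 0.2485]
ee_rot: [-3.076, -0.639, 0.001]
force: [-0.3, -1.1, -3.5]
width: 0.14
gripper_force: 30.0
clock: 12.28
position: [0.4818, -0.0894, 0.2142]
ee_rot: [-3.076, -0.639, 0.001]
force: [0.7, -0.1, -3.3]
width: 0.143
gripper_force: 30.0
```

```bash
python3 -m creep '0.5 0 0 0.15 0 0 0;0.5 0 0 0.3 0 0 0;0.5 0 0 0.45 0 0 0;0.5 0 0 0.5 0 0 0;0.5 0 0 0.5 0 0 0'
```

```text
clock: 12.9
position: [0.482, -0.0894, 0.2097]
ee_rot: [3.076, 0.639, 0.0]
force: [0.0, -0.7, -3.3]
width: 0.143
gripper_force: 30.0
```

```bash
python3 -m creep '0.5 0 0 0.15 0 0 0;0.5 0 0 0.3 0 0 0;0.5 0 0 0.45 0 0 0;0.5 0 0 0.5 0 0 0;0.5 0 0 0.5 0 0 0'; python3 -m creep '0.5 0 0 0.15 0 0 0;0.5 0 0 0.3 0 0 0;0.5 0 0 0.4 0 0 0;0.5 0 0 0.4 0 0 0'
```

```text
clock: 13.52
position: [0.482, -0.0894, 0.2047]
ee_rot: [-3.076, -0.639, 0.0]
force: [0.6, 0.4, -3.3]
width: 0.146
gripper_force: 30.0
clock: 14.02
position: [0.482, -0.0894, 0.2006]
ee_rot: [-3.076, -0.639, 0.0]
force: [-0.3, -0.4, -4.1]
width: 0.145
gripper_force: 30.0
```

It is past 56 mm with no contact, and well a was the medium one, so b should be deep.

```bash
python3 -m creep '0.5 0 0 0.4 0 0 0;0.5 0 0 0.8 0 0 0;0.5 0 0 1.2 0 0 0;0.5 0 0 1.5 0 0 0;0.5 0 0 1.5 0 0 0'; python3 -m creep '0.5 0 0 0.1 0 0 0;0.5 0 0 0.2 0 0 0;0.5 0 0 0.3 0 0 0;0.5 0 0 0.4 0 0 0;0.5 0 0 0.4 0 0 0'
```

```text
clock: 14.65
position: [0.4819, -0.0894, 0.1854]
ee_rot: [-3.076, -0.639, 0.001]
force: [0.1, 0.5, -3.3]
width: 0.146
gripper_force: 30.0
clock: 15.28
position: [0.482, -0.0894, 0.1816]
ee_rot: [-3.076, -0.639, 0.0]
force: [0.6, 0.5, -3.9]
width: 0.143
gripper_force: 30.0
```

```bash
python3 -m creep '0.5 0 0 0.1 0 0 0;0.5 0 0 0.2 0 0 0;0.5 0 0 0.3 0 0 0;0.5 0 0 0.3 0 0 0'; python3 -m creep '0.5 0 0 0.1 0 0 0;0.5 0 0 0.2 0 0 0;0.5 0 0 0.3 0 0 0;0.5 0 0 0.3 0 0 0'
```

```text
clock: 15.78
position: [0.482, -0.0894, 0.1786]
ee_rot: [-3.076, -0.639, 0.0]
force: [0.7, -0.1, -3.5]
width: 0.144
gripper_force: 30.0
clock: 16.27
position: [0.4827, -0.0894, 0.1776]
ee_rot: [3.075, 0.639, 0.003]
force: [-7.1, -0.3, 19.1]
width: 0.141
gripper_force: 30.0
```

Bottomed at about 79 mm depth, so b is the deep well. The rod stays here with its collar about 30 mm above the face. I'll ease up slightly, then open just past the rod.

The rod top (about 186 mm) would touch the palm on a straight push. So I'll tilt 30° about the closing axis before pushing the collar.

```bash
python3 -m creep '0.5 0 0 -0.15 0 0 0;0.8 0 0 -0.15 0 0 0;1.6 0 0 -0.15 0 0 0;2.6 0 0 -0.15 0 0 0;2.6 0 0 -0.15 0 0 0' 5; python3 -m creep '2.6 0 0 -0.5 0 0 0;2.6 0 0 -1 0 0 0;2.6 0 0 -1 0 0 0'
python3 - <<'E'
from h import *
c=K("wrist");w=snap("wrist","w6.png");b=snap("side","d6.png")
A=cv2.resize(w[130:430,190:450],(390,450));B=cv2.resize(b[180:300,310:420],(390,450),interpolation=2)
cv2.imwrite("pics/m6.png",np.hstack([A,B])[:,:,::-1]);print(telemetry.observe()["position"])
E
```

```text
clock: 16.9
position: [0.482, -0.0894, 0.1771]
ee_rot: [-3.076, -0.639, 0.0]
force: [-0.5, -0.8, -0.3]
width: 0.281
gripper_force: 0.0
clock: 17.27
position: [0.4824, -0.0894, 0.1878]
ee_rot: [3.075, 0.639, 0.002]
force: [-1.0, -0.8, 0.5]
width: 0.28
gripper_force: 0.0
[ 0.4820888  -0.08942966  0.18738284]
```

View pics/m6.png

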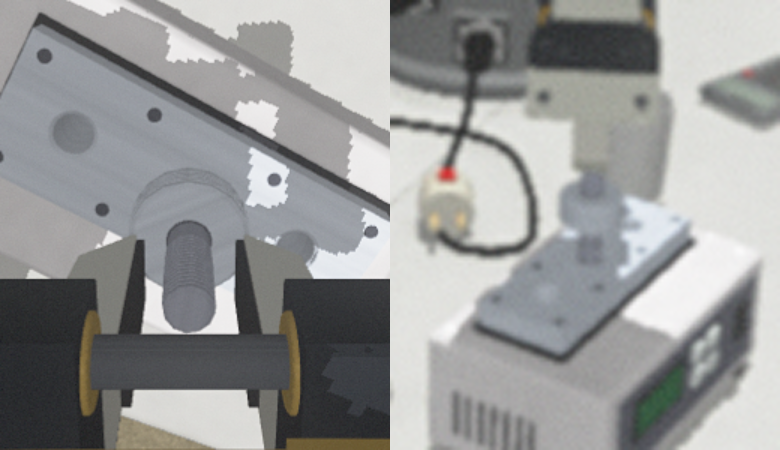

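The rod stands in the middle well, centred between the open fingers, with the collar well above the face. The short-well end is untouched. Tilting now.

```bash
python3 -m creep '2.6 -0.2 0 -0.3 0 6 0;2.6 -0.3 0 -0.3 0 14 0;2.6 -0.4 0 -0.3 0 22 0;2.6 -0.5 0 -0.3 0 30 0;2.6 -0.5 0 -0.3 0 30 0'; python3 -m creep '2.6 0 0 0 0 0 0'
python3 - <<'E'
from h import *
s=telemetry.observe();print(s["position"],R.from_rotvec(s["ee_rot"]).as_matrix().round(3).tolist(),s["joints"])
E
```

```text
clock: 18.0
position: [0.4759, -0.0926, 0.1895]
ee_rot: [-2.877, -0.593, -0.771]
force: [-0.1, 0.9, 0.5]
width: 0.283
gripper_force: 0.0
clock: 18.12
position: [0.4766, -0.0922, 0.1898]
ee_rot: [-2.876, -0.594, -0.769]
force: [-0.6, 0.3, 0.5]
width: 0.28
gripper_force: 0.0
[ 0.47661108 -0.09221252  0.1898122 ] [[0.796, 0.396, 0.458], [0.343, -0.918, 0.199], [0.499, -0.001, -0.866]] [ 0.95256503  0.22034251 -0.71072957  2.26696631 -0.56347823  0.34485221
 -0.38149598]
```

```bash
python3 -m creep '2.6 -0.4 0 0.7 0 0 0;2.6 -0.75 0 1.3 0 0 0;2.6 -1.1 0 1.9 0 0 0;2.6 -1.3 0 2.25 0 0 0;2.6 -1.3 0 2.25 0 0 0'; python3 -m creep '2.6 -0.25 0 0.43 0 0 0;2.6 -0.5 0 0.87 0 0 0;2.6 -0.5 0 0.87 0 0 0'
```

```text
clock: 18.75
position: [0.4773, -0.0911, 0.1638]
ee_rot: [-2.875, -0.598, -0.77]
force: [-0.6, 0.8, 0.2]
width: 0.282
gripper_force: 0.0
clock: 19.12
position: [0.4772, -0.0913, 0.1538]
ee_rot: [-2.875, -0.597, -0.77]
force: [-0.3, 0.5, -0.5]
width: 0.283
gripper_force: 0.0
```

```bash
python3 -m creep '2.6 -0.25 0 0.43 0 0 0;2.6 -0.5 0 0.87 0 0 0;2.6 -0.5 0 0.87 0 0 0'; python3 -m creep '2.6 -0.05 0 0.09 0 0 0;2.6 -0.1 0 0.17 0 0 0;2.6 -0.1 0 0.17 0 0 0'
```

```text
clock: 19.5
position: [0.4772, -0.0912, 0.1437]
ee_rot: [-2.875, -0.597, -0.769]
force: [-0.3, 0.4, 0.9]
width: 0.283
gripper_force: 0.0
clock: 19.88
position: [0.4776, -0.0914, 0.1423]
ee_rot: [-2.876, -0.598, -0.771]
force: [-0.3, 0.5, 2.3]
width: 0.286
gripper_force: 0.6
```

```bash
python3 -m creep '2.6 -0.05 0 0.09 0 0 0;2.6 -0.05 0 0.09 0 0 0;2.6 -0.05 0 0.09 0 0 0'; python3 -m creep '2.6 -0.04 0 0.07 0 0 0;2.6 -0.04 0 0.07 0 0 0;2.6 -0.04 0 0.07 0 0 0'
```

```text
clock: 20.25
position: [0.4778, -0.0914, 0.1416]
ee_rot: [-2.876, -0.598, -0.772]
force: [-2.9, 0.5, 8.3]
width: 0.286
gripper_force: 4.1
clock: 20.62
position: [0.4779, -0.0913, 0.1411]
ee_rot: [-2.876, -0.598, -0.772]
force: [-7.9, -1.5, 18.0]
width: 0.282
gripper_force: 8.8
```

Seated at the expected height with a firm stop. Backing off straight up.

```bash
python3 -m creep '2.6 0.15 0 -0.26 0 0 0;2.6 0.25 0 -0.43 0 0 0;5 0.5 0 -0.87 0 0 0;5 0.75 0 -1.3 0 0 0;5 0.75 0 -1.3 0 0 0'; python3 -m creep '5 1 0 -1.7 0 0 0;5 2 0 -3.4 0 0 0;5 3 0 -5.2 0 0 0;5 5 0 -8.7 0 0 0;5 5 0 -8.7 0 0 0';python3 -m creep '5 -5 0 -8.7 0 0 0;5 -12 0 -8.7 0 0 0;5 -12 0 -8.7 0 0 0;5 -12 0 -8.7 0 0 0;5 -12 0 -8.7 0 0 0'
python3 - <<'E'
from h import *
s=telemetry.observe();print(s["position"])
D=.079;b0=np.array([.4788,-.0897,.1])
from cell import vision
for n in("scene","side"):
    g=snap(n,n+"7.png")
    B=np.array([.4799,-.0897,.1])
    pts=[B,B+[0,0,.018],B+[0,0,.086],B+[0,0,.05]]
    P=proj(n,pts).round(1);print(n,P.tolist())
    gr=g.mean(2).astype(int);u=int(P[0,0])
    for r in range(int(P[2,1])-6,int(P[0,1])+12,2): print(r,u-15,gr[r,u-15:u+16].tolist())
E
```

```text
clock: 21.25
position: [0.4777, -0.0916, 0.1559]
ee_rot: [-2.876, -0.598, -0.772]
force: [-0.2, 0.2, -0.3]
width: 0.531
gripper_force: 0.0
clock: 21.88
position: [0.4788, -0.092, 0.2584]
ee_rot: [-2.878, -0.599, -0.777]
force: [0.6, 0.4, -0.6]
width: 0.541
gripper_force: 0.0
clock: 22.5
position: [0.3425, -0.1499, 0.2708]
ee_rot: [-2.875, -0.598, -0.77]
force: [-0.0, -0.8, 0.3]
width: 0.547
gripper_force: 0.0
[ 0.34251523 -0.14993891  0.27084261]
scene [[358.6, 228.2], [358.8, 223.7], [359.7, 205.9], [359.2, 215.4]]
199 343 [151, 72, 76, 184, 201, 198, 198, 198, 197, 197, 198, 198, 199, 201, 199, 199, 199, 199, 199, 199, 199, 199, 199, 198, 199, 199, 200, 200, 199, 199, 199]
201 343 [142, 60, 85, 183, 200, 198, 198, 197, 197, 197, 198, 197, 198, 199, 199, 199, 199, 200, 200, 200, 199, 199, 199, 199, 200, 200, 201, 200, 200, 199, 198]
203 343 [104, 70, 162, 195, 198, 198, 200, 198, 197, 197, 199, 199, 200, 201, 201, 201, 201, 201, 201, 199, 199, 199, 200, 200, 201, 200, 200, 201, 199, 199, 199]
205 343 [70, 160, 194, 197, 198, 198, 199, 198, 198, 199, 201, 200, 201, 201, 195, 183, 176
[... 6481 characters left out ...]
, 163, 175, 202, 225, 232, 234, 230, 220, 197]
252 350 [222, 222, 225, 229, 229, 231, 232, 234, 228, 213, 190, 170, 170, 169, 163, 157, 155, 161, 171, 177, 180, 186, 201, 223, 232, 233, 227, 214, 187, 166, 151]
254 350 [231, 230, 230, 232, 232, 232, 233, 234, 235, 234, 233, 230, 229, 229, 226, 222, 222, 222, 227, 232, 234, 233, 232, 232, 218, 196, 170, 156, 150, 152, 146]
256 350 [229, 227, 227, 226, 224, 220, 224, 229, 231, 232, 232, 232, 232, 232, 233, 232, 228, 210, 188, 188, 215, 229, 219, 192, 169, 152, 148, 150, 141, 120, 98]
258 350 [218, 187, 176, 169, 172, 168, 171, 190, 217, 230, 233, 230, 232, 232, 231, 232, 232, 229, 224, 208, 197, 183, 164, 152, 149, 141, 126, 100, 91, 123, 170]
```

```bash
python3 - <<'E'
from h import *
B=np.array([.4799,-.0897,.1])
for n in("scene","side"):
    o=K(n)[2][:3,3];d=o-B;d[2]=0;d/=np.linalg.norm(d)
    print(n,proj(n,[B+.02*d,B+.02*d+[0,0,.003],B+.02*d+[0,0,.018],B-.007*d+[0,0,.086]]).round(1).tolist())
s=telemetry.observe();print(s["clock"])
E
```

```text
scene [[358.3, 233.7], [358.4, 233.0], [358.6, 229.2], [359.8, 203.9]]
side [[365.5, 253.5], [365.6, 252.3], [365.8, 246.3], [367.4, 212.6]]
22.6
```

The collar's lower edge matches the block-face prediction in both views (234 vs 233.7 px, and about 253 vs 253.5 px). The rod top is also at the height expected when fully home. Handing in.

```bash
python3 -c "
from cell import job
print(job.sign_off())"
```

```text
the job is handed in; nothing more can be done
None
```

I handed the job in at 22.6 s: the rod stands fully home in the deep well, the middle one (well_b, about 79 mm), with its collar pushed down onto the block's face; sign-off returned no verdict.

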